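# Stand the washed filter cassettes on edge under the drying guard

## Robot

A 7-joint arm with a two-finger parallel gripper is mounted at the origin on a cart in front of the work surface, level with it; the furniture and walls round the work are solid. World frame = base frame: x ahead of the robot, y to its left, z up, the work surface at z = 0. Lengths are in m, angles in rad, forces in N, time in s.
With the tool pointing down it reaches from about 0.425 to 0.925 m from the base axis. Payload 6.8 kg.
Tool frame: the origin (TCP) lies between the finger pads; the fingertips stand 19 mm ahead of it and the grasp point (between the pads) is the TCP; z points along the fingers, y is the line along which they close (so a half turn about z gives the same grasp; the last joint's range is limited). The gripper opens to 88 mm and grips with 3 to 60 N. Pads are 20 mm wide; open, the fingers measure 115 mm over their backs; the gripper's body (75 mm by 178 mm) begins 61 mm behind the grasp point.
Start: joints at [1.059, 0.477, 0.022, 1.555, -0.011, 1.109, -0.083], TCP at [0.265, -0.621, 0.242] pointing down, gripper open.
Joint ranges: [-2.96, 2.96], [-0.34, 2.1], [-1.41, 1.46], [0.24, 2.44], [-1.37, 4.51], [0.17, 1.92], [-2.96, 2.96]. Speed limits (rad/s): [2.39, 2.39, 3.14, 3.14, 3.14, 3.14, 3.14].

## Interface

Orientations are given as [roll, pitch, yaw] about the fixed x, y, z axes, in that order (R = Rz(yaw) Ry(pitch) Rx(roll)).
In Python, from cell import * gives the robot as it stands.
- The arm moves only by the tool move_arm, never from a script. Its argument "steps" is one flat list of numbers, 7 for each row, row after row: the turn, a rotation vector about the tool's x, y, z in degrees, then the shift along the tool's x, y, z in mm, then the closure, from -1 (fully open) to 1 (shut). A call has 1 to 20 rows; each row shifts and turns the commanded pose from where the row before left it, along the tool's axes as they then stand; what a row does not reach is not made up. A row lasts 1/8 s, in which the tool goes at most 62.5 mm and 10.7 degrees, less where a joint would pass 70% of its speed; a pose out of reach is approached as far as the arm can. A call with a gripper value outside its range is refused whole. The fingers move at their own pace and stop on an object; the grip force is fixed at half the most. Time passes only in rows, so rows that do not move let the fingers close. It gives the time, the measured TCP pose, the force, the opening and the grip force at its end, in the units of the state.
- state(): the state, without advancing time (a new reading comes with each control period).
- capture(name): name is "scene" or "side" or "wrist"; returns a dict with "img" (400x640x3 uint8, red, green, blue), "depth" (400x640 float32, m along the optical axis (not along the pixel's ray), 0 where there is no reading), "fovy" (degrees; the focal length in pixels is half the picture's height over the tangent of half this angle, whatever the lens; pixels are square), "cx", "cy" (the principal point, pixels), "dist" ([k1, k2, p1, p2, k3] as OpenCV has them; the pictures are not rectified), "extrinsics" (4x4, takes a point from camera to world coordinates); the wrist camera has in their place "T_tool_cam" (4x4, takes a point from camera to tool coordinates, whose origin is the TCP and whose axes are the flange's). Camera axes: x right, y down, z forward; pixel columns grow to the right and rows downward; lengths in m; the calibration is good to about 2 mm. A picture is of the moment at which its call begins: read the wrist's pose just before it.
- hand_in(): hands the job in; it is judged then, once.
The state is a dict: "t": time; "joints": joint angles; "joint_vel": joint speeds; "joint_efforts": joint torques, N m; "eef_pos": TCP position; "ee_rot": TCP orientation; "wrist_force": force on the tool from outside, world axes, zero at the start; "wrist_torque": the same for the moment, N m; "finger_gap": finger opening in m; "grip_force": force on a finger pad.
Only numpy, scipy, OpenCV 4.12 (cv2) and the standard library are available. Lean on these libraries where they do the work, as an engineer would, in place of code of your own. Each camera call takes 0.05 s, during which the arm holds its last target. There are 200 camera calls.

## Task

Slide the clear guard of the drying stand fully open, stand every filter cassette upright on one of its thin edges in the bay that the guard had covered, free of one another so that air reaches both faces, and only then slide the guard fully shut over them. At the end all of them must still be standing wholly inside under the shut guard; do not knock over the bottle behind the stand.

Things in the scene. Friction and masses are not known exactly. Their poses are not given: they have to be found in the camera images.
- cassette_1: washed filter cassette: flat block 100 x 52 x 24 mm (collides as a plain solid), white plastic frame round dark mesh, 0.1 to 0.2 kg; two or three of the four are present. Origin at its centre; x along its length, y its width, z its thickness. Starts flat on the table right of the stand. Stood on a 52 x 24 mm end it tips over beyond about 13 degrees.
- cassette_2: washed filter cassette: flat block 100 x 52 x 24 mm (collides as a plain solid), white plastic frame round dark mesh, 0.1 to 0.2 kg; two or three of the four are present. Origin at its centre; x along its length, y its width, z its thickness. Starts flat on the table right of the stand. Stood on a 52 x 24 mm end it tips over beyond about 13 degrees.
- cassette_3: washed filter cassette: flat block 100 x 52 x 24 mm (collides as a plain solid), white plastic frame round dark mesh, 0.1 to 0.2 kg; two or three of the four are present. Origin at its centre; x along its length, y its width, z its thickness. Starts flat on the table right of the stand. Stood on a 52 x 24 mm end it tips over beyond about 13 degrees.
- cassette_4: washed filter cassette: flat block 100 x 52 x 24 mm (collides as a plain solid), white plastic frame round dark mesh, 0.1 to 0.2 kg; two or three of the four are present. Origin at its centre; x along its length, y its width, z its thickness. Starts flat on the table right of the stand. Stood on a 52 x 24 mm end it tips over beyond about 13 degrees.
- drying_stand: the drying stand, a fixed aluminium base on the table; origin under the middle of its bay, axes as the bay's. Two rails (10 mm wide, at x = -65 and +65 mm, tops 16 mm above the table) run along it from y = -140 to +420 mm; the bay is the grooved part, y = -135 to +135 mm, and the plain part to its left is where the guard parks when open.
- bay (a point): middle of the bay floor, on its top face, 8 mm above the table. x points away from the robot across the stand, y along the track to the left, z up (turned a little with the stand). The floor is flat, 120 mm wide between the rails (x -60 to +60 mm), 270 mm long (y -135 to +135 mm); its drawn grooves are flush. No end walls, and no roof but the guard.
- guard (a joint): guard along its track, m: 0 fully shut (over the bay), 0.28 fully open (parked left, +y, of the bay); starts at 0 to 0.05; friction 1.5 N; stays where left. The guard is a clear tunnel hood with aluminium edges, 270 mm long, open at both ends, with front wall, back wall and roof; inside 126 mm across and 127 mm from bay floor to roof; its roof's top is 141 mm above the table.
- guard_grip (a point): where to grip the guard's handle: a grey bar on the middle of its roof, 90 mm long across the track (bay x), 18 mm thick along the track (bay y). This point is 172 mm above the table; the bar's top is 11 mm above it, the roof 31 mm below it. Its axes are the bay's; it moves with the guard.
- bottle_a: bystander: a filled capped bottle, 77 mm across and 222 mm tall, standing behind the stand; origin at the centre of its base, z up its axis
- label_roll_a: bystander, free to be pushed: roll of white paper labels, 82 mm across, 38 mm high, lying behind the stand; origin at the centre of its underside
Things that resemble listed ones, but are neither listed nor needed, are in the scene too. What is shaped like the cassette_4 but red or turquoise is not meant.

How it is judged:
On the way, in this order (a step that is already met when the one before it is completed fails the run):
1. the guard is slid fully open (at least 260 mm) (value of joint guard above 0.26 m), for 0.2 s.
2. every cassette present stands on a thin edge in the bay, released and clear of the others, with the guard still open (angle between each of cassette_1, cassette_2, cassette_3, cassette_4's own z axis and vertical above 1.46 rad and x of cassette_1 in the frame of bay between -0.04 and 0.04 m and y of cassette_1 in the frame of bay between -0.108 and 0.108 m and z of cassette_1 in the frame of bay between 0.02 and 0.056 m and linear speed of each of cassette_1, cassette_2, cassette_3, cassette_4 below 0.02 m/s and contact force between each of cassette_1, cassette_2, cassette_3, cassette_4 and the fingers below 0.1 N and x of cassette_2 in the frame of bay between -0.04 and 0.04 m and y of cassette_2 in the frame of bay between -0.108 and 0.108 m and z of cassette_2 in the frame of bay between 0.02 and 0.056 m and x of cassette_3 in the frame of bay between -0.04 and 0.04 m and y of cassette_3 in the frame of bay between -0.108 and 0.108 m and z of cassette_3 in the frame of bay between 0.02 and 0.056 m and x of cassette_4 in the frame of bay between -0.04 and 0.04 m and y of cassette_4 in the frame of bay between -0.108 and 0.108 m and z of cassette_4 in the frame of bay between 0.02 and 0.056 m and contact force between cassette_1 and cassette_2 below 0.05 N and contact force between each of cassette_1, cassette_2 and cassette_3 below 0.05 N and contact force between each of cassette_1, cassette_2, cassette_3 and cassette_4 below 0.05 N and value of joint guard above 0.26 m), for 0.3 s.
3. the guard is slid fully shut over them (value of joint guard below 0.008 m), for 0.2 s.
At the end, for the whole second after the job is handed in: the guard is shut to within 8 mm; every cassette present stands on a thin edge (within about 6 degrees of upright) on the bay floor, its centre within 40 mm of the bay's middle line and within 108 mm of its middle along the track, at rest, released and touching no other cassette (angle between each of cassette_1, cassette_2, cassette_3, cassette_4's own z axis and vertical above 1.46 rad and x of cassette_1 in the frame of bay between -0.04 and 0.04 m and y of cassette_1 in the frame of bay between -0.108 and 0.108 m and z of cassette_1 in the frame of bay between 0.02 and 0.056 m and linear speed of each of cassette_1, cassette_2, cassette_3, cassette_4 below 0.02 m/s and contact force between each of cassette_1, cassette_2, cassette_3, cassette_4 and the fingers below 0.1 N and x of cassette_2 in the frame of bay between -0.04 and 0.04 m and y of cassette_2 in the frame of bay between -0.108 and 0.108 m and z of cassette_2 in the frame of bay between 0.02 and 0.056 m and x of cassette_3 in the frame of bay between -0.04 and 0.04 m and y of cassette_3 in the frame of bay between -0.108 and 0.108 m and z of cassette_3 in the frame of bay between 0.02 and 0.056 m and x of cassette_4 in the frame of bay between -0.04 and 0.04 m and y of cassette_4 in the frame of bay between -0.108 and 0.108 m and z of cassette_4 in the frame of bay between 0.02 and 0.056 m and contact force between cassette_1 and cassette_2 below 0.05 N and contact force between each of cassette_1, cassette_2 and cassette_3 below 0.05 N and contact force between each of cassette_1, cassette_2, cassette_3 and cassette_4 below 0.05 N and value of joint guard below 0.008 m).
It fails at once if the bottle behind the stand is knocked over (angle between bottle_a's own z axis and vertical above 0.4 rad).
Of cassette_1, cassette_2, cassette_3, cassette_4 only 2 to 3 are there at a start; the rules pass over those that are not, and their reading is None.
At some moment in a run one of label_roll_a may be knocked a few centimetres aside while the robot is not near it.
Once in a run the grip may slacken for a moment while it holds something.
It also fails if it takes over 208 s, if anything falls off the work surface, if the arm or the gripper's body presses on something with over 40 N, if the wrist force passes 120 N, or if a joint passes its speed limit or range.

## Working session

There is one attempt and no reset: what is moved stays moved. The work goes in short steps, Python scripts to look and compute and a tool call to move; the robot and the scene stay as the last step left them, time stands still between calls to the robot, and variables do not carry over. Pictures are saved under pics/ and viewed, at most 14 in all, crops included, and the job is handed in when it is done.

Besides the shell and the picture viewer there is one more tool, called after "Request:" by a JSON object that holds its "name" and its "arguments". move_arm: Moves the arm, as the interface text tells. Its arguments: {"type":"object","properties":{"steps":{"type":"array"}},"required":["steps"]}

```bash
ls; mkdir -p pics
python3 - <<'E'
from cell import *
import cv2
print(state())
for n in ("scene","side"):
    c=capture(n); cv2.imwrite(f"pics/{n}0.png",c["img"][:,:,::-1]); print(n,c["fovy"],c["cx"],c["cy"],c["dist"],c["extrinsics"])
c=capture("wrist");print(c["fovy"],c["cx"],c["cy"],c["dist"],c["T_tool_cam"])
E
```

```text
pics
{'t': 0.0, 'joints': array([ 1.05888692,  0.4777698 ,  0.02233992,  1.55641559, -0.01150185,
        1.10929679, -0.0830948 ]), 'joint_vel': array([-5.06640222e-04, -1.91502305e-03, -1.73670879e-03,  8.01547770e-04,
       -1.91857004e-04,  6.74564362e-05,  6.77769247e-04]), 'joint_efforts': array([ 2.26067091e-04, -5.82853854e+01,  1.53490305e+00, -2.72605473e+01,
       -5.42859966e-02,  1.71066995e-02,  1.95048333e-04]), 'eef_pos': array([ 0.26499638, -0.62020635,  0.24071716]), 'ee_rot': array([-3.13983593e+00,  1.27952302e-04,  4.03835695e-01]), 'wrist_force': array([ 0.21001385, -0.58969664, -1.16587156]), 'wrist_torque': array([ 0.01572444,  0.01292703, -0.02348404]), 'grip_force': 0.0, 'finger_gap': 0.08753099345891228}
scene 43.132340749003 314.9261453057048 195.99439451504892 [-0.10644285  0.          0.          0.          0.        ] [[ 0.52874462  0.55483023 -0.64233367  1.53711713]
 [ 0.8485026  -0.32613598  0.41674772 -0.80229282]
 [ 0.02173611 -0.7653749  -0.64321754  1.17097066]
 [ 0.          0.          0.          1.        ]]
side 50.35610907051422 316.06734475820855 197.94600089022802 [0.0344656 0.        0.        0.        0.       ] [[-0.20238196  0.46160783 -0.86368962  1.58268903]
 [ 0.97920503  0.08267915 -0.18526109  0.09321772]
 [-0.01410885 -0.88322272 -0.46874147  0.72974288]
 [ 0.          0.          0.          1.        ]]
68.40909509829358 318.643494764997 202.37207455932295 [-0.00260347  0.          0.          0.          0.        ] [[ 9.10557188e-04 -9.57251437e-01 -2.89255694e-01  7.96056085e-02]
 [ 9.99999548e-01  9.50736609e-04  1.59993454e-06 -9.76846723e-04]
 [ 2.73474438e-04 -2.89255565e-01  9.57251870e-01 -1.43690105e-01]
 [ 0.00000000e+00  0.00000000e+00  0.00000000e+00  1.00000000e+00]]
```

View pics/scene0.png

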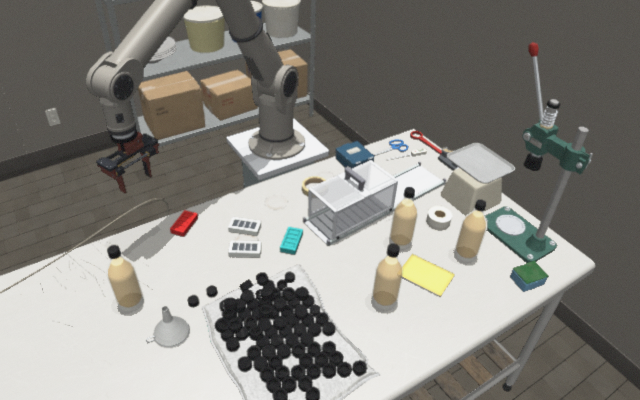

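View pics/side0.png

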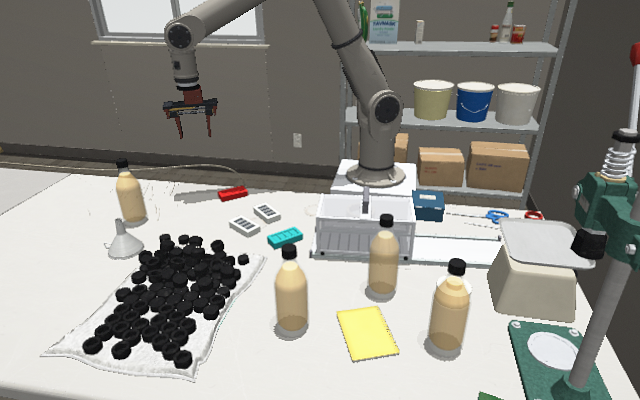

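```bash
cat > h.py <<'E'
from cell import *
import numpy as np, cv2
from scipy.spatial.transform import Rotation as R
def K(c):
    f=200/np.tan(np.radians(c["fovy"])/2); return np.array([[f,0,c["cx"]],[0,f,c["cy"]],[0,0,1]])
def cap(n):
    s=state(); c=capture(n)
    if n=="wrist":
        T=np.eye(4); T[:3,:3]=R.from_euler("xyz",s["ee_rot"]).as_matrix(); T[:3,3]=s["eef_pos"]
        c["extrinsics"]=T@c["T_tool_cam"]
    return c
def rays(c,px):
    u=cv2.undistortPoints(np.array(px,float).reshape(-1,1,2),K(c),np.array(c["dist"]))[:,0]
    d=np.c_[u,np.ones(len(u))]@c["extrinsics"][:3,:3].T
    return c["extrinsics"][:3,3],d
def onz(c,px,z):
    o,d=rays(c,px); return o+d*((z-o[2])/d[:,2])[:,None]
def bydepth(c,px):
    o,d=rays(c,px); px=np.array(px).round().astype(int)
    return o+d*c["depth"][px[:,1],px[:,0]][:,None]
def cloud(c):
    v,u=np.mgrid[0:400,0:640]; p=np.c_[u.ravel(),v.ravel()]
    return bydepth(c,p).reshape(400,640,3)
def tri(c1,p1,c2,p2):
    o1,d1=rays(c1,[p1]);o2,d2=rays(c2,[p2]);d1=d1[0];d2=d2[0]
    t=np.linalg.lstsq(np.c_[d1,-d2],o2-o1,rcond=None)[0]
    a=o1+t[0]*d1;b=o2+t[1]*d2; return (a+b)/2,np.linalg.norm(a-b)
def save(c,name,box=None,k=1):
    im=c["img"][:,:,::-1]
    if box: x,y,w,h=box; im=im[y:y+h,x:x+w]
    cv2.imwrite(f"pics/{name}.png",cv2.resize(im,None,fx=k,fy=k,interpolation=cv2.INTER_CUBIC))
E
python3 - <<'E'
from h import *
a=cap("scene");b=cap("side")
A=a["img"][150:270,220:420,::-1];B=b["img"][160:270,220:420,::-1]
cv2.imwrite("pics/z.png",np.vstack([cv2.resize(A,None,fx=2.6,fy=2.6,interpolation=2),cv2.resize(B,None,fx=2.6,fy=2.6,interpolation=2)])[:600])
for n,c,pts in(("scene",a,[(245,226),(245,248),(382,178)]),("side",b,[(267,213),(245,226),(365,197)])):
    print(n,bydepth(c,pts).round(3).tolist(),onz(c,pts[:2],.024).round(3).tolist(), onz(c,pts[2:],.172).round(3).tolist())
E
```

```text
scene [[0.401, -0.337, 0.02], [0.495, -0.382, 0.023], [0.54, 0.109, 0.138]] [[0.405, -0.338, 0.024], [0.496, -0.382, 0.024]] [[0.573, 0.079, 0.172]]
side [[0.414, -0.326, 0.023], [0.506, -0.369, 0.023], [0.548, 0.008, 0.184]] [[0.416, -0.325, 0.024], [0.507, -0.369, 0.024]] [[0.525, 0.006, 0.172]]
```

View pics/z.png

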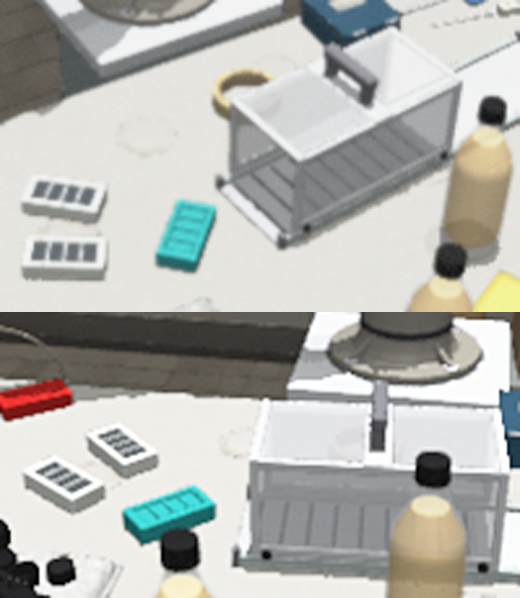

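Run:
```python
from h import *
for n in("scene","side"):
    c=cap(n);P=cloud(c);x,y,z=P[...,0],P[...,1],P[...,2]
    m=(z>.175)&(z<.195)&(x>.35)&(x<.7)&(y>-.2)&(y<.2)
    q=P[m];print(n,"bar",len(q),q.mean(0),np.median(q[:,2]),cv2.minAreaRect(q[:,:2].astype(np.float32)*1000))
    m=(z>.135)&(z<.148)&(x>.35)&(x<.75)&(y>-.25)&(y<.25)
    q=P[m];print("roof",len(q),np.median(q[:,2]),cv2.minAreaRect(q[:,:2].astype(np.float32)*1000))
    m=((z>.014)&(z<.032)&(x>.3)&(x<.65)&(y>-.6)&(y<-.15)).astype(np.uint8)
    k,l,st,ce=cv2.connectedComponentsWithStats(m)
    for i in range(1,k):
        if st[i,4]>60:
            q=P[(l==i)&(z>.02)]; print("obj",st[i],ce[i].round(),c["img"][l==i].mean(0).round(),np.median(q[:,2]).round(4),cv2.minAreaRect(q[:,:2].astype(np.float32)*1000))
```

```text
scene bar 124 [0.53135872 0.00551952 0.18090705] 0.18094731726767926 ((589.8076171875, 21.73856544494629), (230.392333984375, 32.79981994628906), 14.446534156799316)
roof 2068 0.14010400591054306 ((598.7990112304688, 10.252517700195312), (301.45025634765625, 272.8381652832031), 3.9430837631225586)
obj [228 217  34  16 389] [245. 224.] [185. 187. 188.] 0.0239 ((393.17987060546875, -333.508544921875), (99.98347473144531, 59.738956451416016), 47.77003860473633)
obj [174 224  15  10  71] [181. 229.] [192.  52.  50.] 0.0234 ((305.6887512207031, -521.5252075195312), (33.403076171875, 39.6019401550293), 34.38114929199219)
obj [279 226  24  27 403] [291. 239.] [ 83. 195. 194.] 0.024 ((528.3101806640625, -235.28713989257812), (52.521026611328125, 104.26338958740234), 44.39804458618164)
obj [228 240  34  16 440] [245. 247.] [183. 186. 186.] 0.0236 ((490.2451477050781, -380.494384765625), (100.53919982910156, 60.161006927490234), 55.597904205322266)
obj [206 286  11   9  70] [211. 290.] [64. 64. 64.] 0.0214 ((591.733154296875, -543.725830078125), (20.408647537231445, 24.605249404907227), 81.91371154785156)
side bar 111 [0.52877541 0.00959443 0.18286054] 0.18340126161014358 ((521.6588134765625, 8.508289337158203), (90.10029602050781, 16.79308319091797), 5.5288262367248535)
roof 2372 0.1406168524231814 ((597.545166015625, 14.913421630859375), (305.8766174316406, 268.87457275390625), 4.44187593460083)
obj [254 202  27  19 286] [267. 211.] [193. 195. 194.] 0.0231 ((396.3059387207031, -331.80438232421875), (103.75015258789062, 52.58831024169922), 47.991268157958984)
obj [228 215  33  19 350] [244. 224.] [191. 194. 193.] 0.023 ((488.57391357421875, -378.5202331542969), (106.52257537841797, 54.88840103149414), 57.16429138183594)
obj [267 226  36  20 388] [285. 235.] [ 67. 191. 190.] 0.0231 ((529.9142456054688, -231.83177185058594), (54.467044830322266, 100.48612976074219), 45.803497314453125)
```

Request:
{"name": "move_arm", "arguments": {"steps": [0,0,9,0,0,-10,-1,0,0,9,0,0,-10,-1,0,0,0,22,-43,0,-1,0,0,0,22,-43,0,-1,0,0,0,22,-43,0,-1,0,0,0,22,-43,0,-1,0,0,0,22,-43,0,-1,0,0,0,22,-43,0,-1,0,0,0,22,-43,0,-1,0,0,0,22,-43,0,-1,0,0,0,22,-43,0,-1,0,0,0,22,-43,0,-1,0,0,0,22,-43,0,-1,0,0,0,22,-43,0,-1,0,0,0,22,-43,0,-1,0,0,0,22,-43,0,-1,0,0,0,0,0,0,-1,0,0,0,0,0,0,-1]}}

```text
t: 2.6
eef_pos: [0.5178, 0.0056, 0.2615]
ee_rot: [3.141, 0.001, 0.089]
wrist_force: [-1.2, 0.1, 0.3]
finger_gap: 0.0879
grip_force: 0.0
```

```bash
cat >> h.py <<'E'
def todo(target=None,rotvec=None,s=None):
    "shift in tool mm to target"
    s=s or state(); M=R.from_euler("xyz",s["ee_rot"]).as_matrix()
    return (M.T@(np.array(target)-s["eef_pos"])*1000).round(1)
E
python3 - <<'E'
from h import *
s=state();print(s["eef_pos"],s["ee_rot"],s["joints"].round(3))
c=cap("wrist");P=cloud(c);save(c,"w1")
x,y,z=P[...,0],P[...,1],P[...,2]
m=(z>.178)&(z<.19)&(x>.4)&(x<.65)&(y>-.1)&(y<.12)
q=P[m];print(len(q),cv2.minAreaRect(q[:,:2].astype(np.float32)*1000),np.median(q[:,2]))
b=cap("side");print(bydepth(b,[(383,250)]))
E
```

```text
[0.51782958 0.0056448  0.26152265] [3.14100992e+00 5.37417950e-04 8.92512871e-02] [ 0.143  0.218 -0.317  1.887  0.079  1.049 -1.688]
2334 ((519.097900390625, 9.052175521850586), (88.85395050048828, 17.90521812438965), 4.762020587921143) 0.1833494053411223
[[0.73732845 0.0717418  0.14653795]]
```

View pics/w1.png

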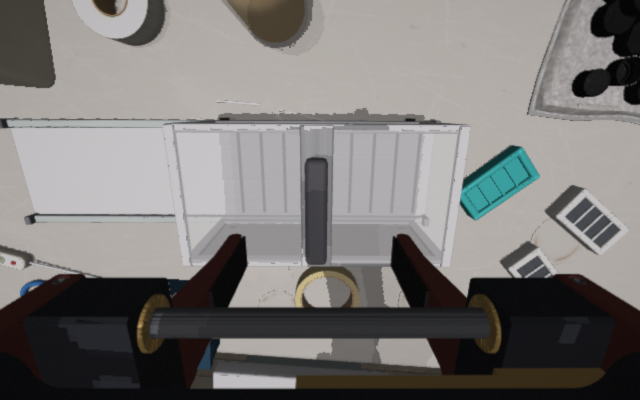

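Request:
{"name": "move_arm", "arguments": {"steps": [0,0,-0.3,1,-3.5,18,-1,0,0,0,0,0,18,-1,0,0,0,0,0,18,-1,0,0,0,0,0,18,0.3,0,0,0,0,0,17,0.4,0,0,0,0,0,0,0.4,0,0,0,0,0,0,0.4,0,0,0,0,0,0,0.4]}}

```text
t: 3.7
eef_pos: [0.5193, 0.01, 0.1734]
ee_rot: [3.141, -0.001, 0.095]
wrist_force: [-0.5, -0.2, 0.1]
finger_gap: 0.0412
grip_force: 0.0
```

Request:
{"name": "move_arm", "arguments": {"steps": [0,0,0.7,0,0,0,0.4,0,0,0,0,-10,0,0.4,0,0,0,0,-13,0,0.4,0,0,0,0,-13,0,0.4,0,0,0,0,-13,0,0.4,0,0,0,0,-13,0,0.4,0,0,0,0,-13,0,0.4,0,0,0,0,-13,0,0.4,0,0,0,0,-13,0,0.4,0,0,0,0,-13,0,0.4,0,0,0,0,-13,0,0.4,0,0,0,0,-13,0,0.4,0,0,0,0,-13,0,0.4,0,0,0,0,-13,0,0.4,0,0,0,0,-13,0,0.4,0,0,0,0,-13,0,0.4,0,0,0,0,-13,0,0.4,0,0,0,0,-13,0,0.4,0,0,0,0,0,0,0.4]}}

```text
t: 6.08
eef_pos: [0.5004, 0.2292, 0.1726]
ee_rot: [-3.14, -0.0, 0.085]
wrist_force: [1.0, -0.8, 0.7]
finger_gap: 0.0264
grip_force: 0.0
```

Run:
```python
from h import *
s=state();print(s["eef_pos"],s["ee_rot"],s["joints"].round(3),s["finger_gap"])
c=cap("wrist");P=cloud(c)
x,y,z=P[...,0],P[...,1],P[...,2]
m=(z>.178)&(z<.19)&(x>.4)&(x<.65)&(y>.1)&(y<.4)
q=P[m];print(len(q),cv2.minAreaRect(q[:,:2].astype(np.float32)*1000))
c=cap("scene");save(c,"s2",(280,130,200,150),4)
```

```text
[0.5003692  0.22916362 0.17261712] [-3.14027836e+00 -1.45134656e-05  8.48347742e-02] [-0.234  0.38  -0.382  1.903  0.177  0.891 -2.189] 0.026432421817007577
6570 ((543.6139526367188, 277.7897033691406), (203.47865295410156, 71.44155883789062), 49.40342330932617)
```

View pics/s2.png

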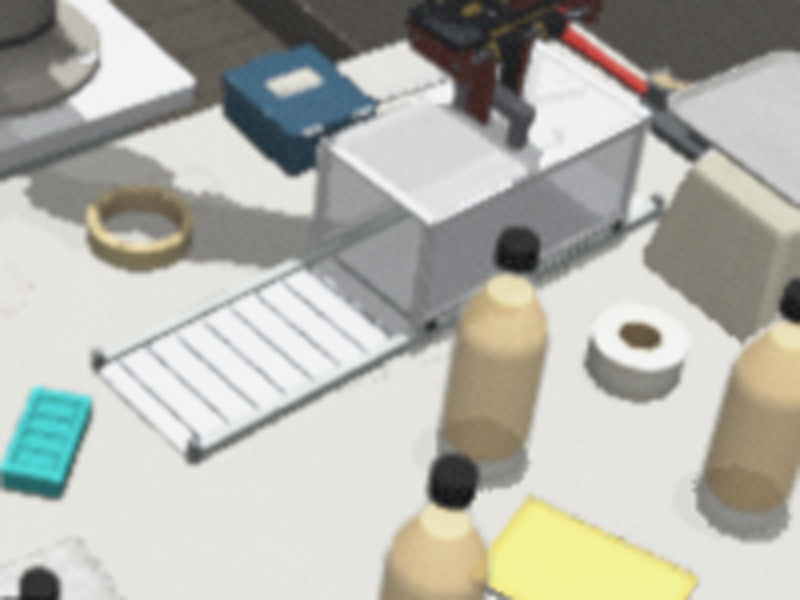

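Request:
{"name": "move_arm", "arguments": {"steps": [0,0,0,0,-9,0,0.4,0,0,0,0,-9,0,0.4,0,0,0,0,-9,0,0.4,0,0,0,0,-6,0,0.4,0,0,0,0,-4,0,0.4,0,0,0,0,0,0,0.4]}}

```text
t: 6.92
eef_pos: [0.4976, 0.2649, 0.1728]
ee_rot: [-3.141, -0.0, 0.083]
wrist_force: [-0.2, 1.0, 0.2]
finger_gap: 0.0266
grip_force: 0.0
```

Run:
```python
from h import *
c=cap("scene");b=cap("side")
pts=[(304.3,219.5),(328.3,242)]
p=onz(c,pts,.016);print(p.round(4)); print("side",onz(b,[(238,247)],.016))
x=np.array([np.cos(.083),np.sin(.083)]);y=np.array([-x[1],x[0]])
m=p[:,:2].mean(0);print("bay est",m+.14*y, "dir",np.degrees(np.arctan2(*(p[1]-p[0])[[1,0]])))
P=cloud(b);save(b,"b2")
# bay floor cloud
for cc in(c,b):
    P=cloud(cc);q=P.reshape(-1,3);o=m+.14*y
    l=np.c_[(q[:,:2]-o)@x,(q[:,:2]-o)@y,q[:,2]]
    k=(abs(l[:,0])<.05)&(abs(l[:,1])<.1);print("floor z",np.median(l[k,2]))
    k=(abs(l[:,0])<.1)&(l[:,1]>-.2)&(l[:,1]<.0)&(l[:,2]>.0055)&(l[:,2]<.03); print(np.percentile(l[k],[1,5,95,99],axis=0).round(4).tolist())
    k=(l[:,2]>.135)&(l[:,2]<.145)&(abs(l[:,0])<.1)&(l[:,1]>.05)&(l[:,1]<.5);print("roof y",np.percentile(l[k],[1,5,95,99],axis=0).round(4)[:,:2].tolist())
print(onz(b,[(383,225),(290,262)],.222))
```

```text
[[ 0.4698 -0.1497  0.016 ]
 [ 0.6001 -0.1383  0.016 ]]
side [[ 0.61045498 -0.35317479  0.016     ]]
bay est [ 0.52338775 -0.0044846 ] dir 5.026109906335591
floor z 0.009329818223414721
[[-0.0856, -0.196, 0.0056], [-0.0682, -0.1712, 0.0062], [0.0657, -0.0092, 0.0214], [0.0784, -0.0024, 0.0259]]
roof y [[-0.0703, 0.1285], [-0.0615, 0.1366], [0.0643, 0.3868], [0.0685, 0.3966]]
floor z 0.009123625077756214
[[-0.0704, -0.1963, 0.0059], [-0.0657, -0.1797, 0.0068], [0.0673, -0.0075, 0.0197], [0.0699, -0.0017, 0.0254]]
roof y [[-0.0707, 0.1336], [-0.0619, 0.1438], [0.0657, 0.3832], [0.0691, 0.3972]]
[[ 0.7482736   0.0680663   0.222     ]
 [ 0.92185231 -0.10351791  0.222     ]]
```

Request:
{"name": "move_arm", "arguments": {"steps": [0,0,0,0,-3,0,0.4,0,0,0,0,-3,0,0.4,0,0,0,0,-2,0,0.4,0,0,0,0,-2,0,0.4,0,0,0,0,0,0,0.4]}}

```text
t: 7.65
eef_pos: [0.4969, 0.2745, 0.1727]
ee_rot: [-3.141, -0.0, 0.083]
wrist_force: [-0.6, -0.4, 0.1]
finger_gap: 0.0265
grip_force: 0.1
```

Request:
{"name": "move_arm", "arguments": {"steps": [0,0,0,0,-3,0,0.4,0,0,0,0,-3,0,0.4,0,0,0,0,-3,0,0.4,0,0,0,0,0,0,0.4]}}

```text
t: 8.15
eef_pos: [0.4968, 0.2761, 0.1724]
ee_rot: [3.131, 0.003, 0.078]
wrist_force: [-0.9, -18.1, 12.1]
finger_gap: 0.0261
grip_force: 9.0
```

Run:
```python
from h import *
print(state()["wrist_force"],state()["eef_pos"])
c=cap("scene");save(c,"s3",(300,120,160,120),5)
```

```text
[ -0.88990646 -18.06714926  12.07010017] [0.4968369  0.27612279 0.1724134 ]
```

View pics/s3.png

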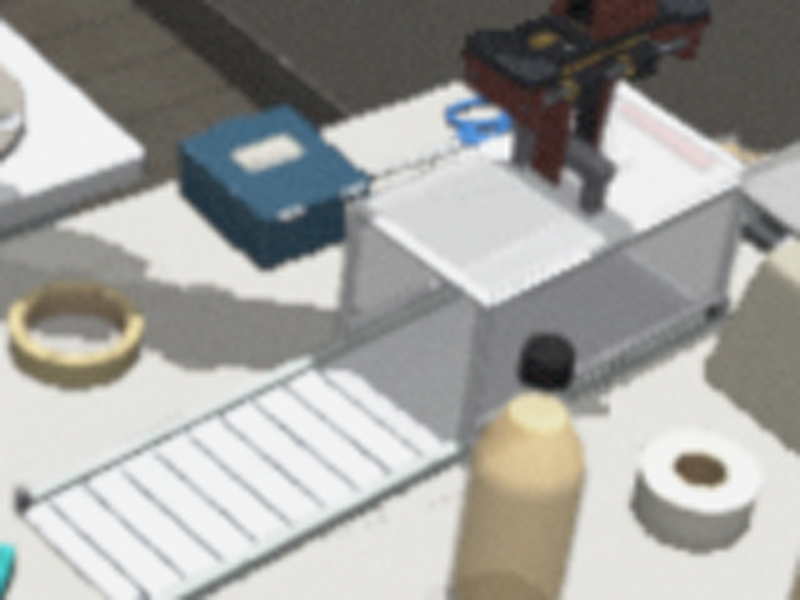

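Request:
{"name": "move_arm", "arguments": {"steps": [0,0,0,0,7,0,0.4,0,0,0,0,0,-25,0,0,0,0,0,0,-30,-1,0,0,-8.6,0,0,-20,-1,0,0,-8.6,0,0,-15,-1,0,0,-8.6,0,0,0,-1,0,0,-8.6,0,0,0,-1,0,0,-8.6,0,0,0,-1,0,0,0,-43,30,0,-1,0,0,0,-43,30,0,-1,0,0,0,-43,30,0,-1,0,0,0,-43,30,0,-1,0,0,0,-43,30,0,-1,0,0,0,-43,30,0,-1,0,0,0,-43,30,0,-1,0,0,0,-43,30,0,-1,0,0,0,-43,30,0,-1,0,0,0,-43,30,0,-1,0,0,0,-43,30,0,-1,0,0,0,-43,30,0,-1]}}

```text
t: 10.7
eef_pos: [0.4166, -0.349, 0.2628]
ee_rot: [3.141, -0.001, 0.834]
wrist_force: [0.2, 0.1, 1.1]
finger_gap: 0.088
grip_force: 0.0
```

```bash
cat > cas.py <<'E'
from h import *
def cassettes(c,lo=.017,hi=.03):
    P=cloud(c);x,y,z=P[...,0],P[...,1],P[...,2];out=[]
    m=((z>lo)&(z<hi)&(x>.28)&(x<.7)&(y>-.6)&(y<-.15)).astype(np.uint8)
    k,l,st,ce=cv2.connectedComponentsWithStats(m)
    for i in range(1,k):
        if st[i,4]>800:
            q=P[l==i];out.append((ce[i].round().tolist(),c["img"][l==i].mean(0).round().tolist(),np.median(q[:,2]).round(4),cv2.minAreaRect(q[:,:2].astype(np.float32)*1000)))
    return out
E
python3 - <<'E'
from cas import *
s=state();print(s["eef_pos"],s["ee_rot"],s["joints"].round(3))
c=cap("wrist");save(c,"w2")
for o in cassettes(c):print(o)
E
```

```text
[ 0.41658962 -0.34897424  0.26277578] [ 3.14055865e+00 -9.94706694e-04  8.34316144e-01] [ 0.693  0.246 -0.131  1.841  0.035  1.056 -0.188]
([322.0, 41.0], [86.0, 191.0, 190.0], np.float64(0.0224), ((527.1460571289062, -232.16050720214844), (52.497039794921875, 100.21224975585938), 44.44464111328125))
([501.0, 53.0], [21.0, 21.0, 22.0], np.float64(0.0267), ((671.9996337890625, -386.88543701171875), (55.86425018310547, 36.633689880371094), 0.21629077196121216))
([527.0, 92.0], [26.0, 25.0, 26.0], np.float64(0.0254), ((678.1783447265625, -443.488037109375), (74.90885925292969, 47.055335998535156), 52.7922248840332))
([373.0, 156.0], [121.0, 121.0, 121.0], np.float64(0.0225), ((485.79388427734375, -378.6759948730469), (100.23819732666016, 52.47343826293945), 57.9290657043457))
([556.0, 145.0], [32.0, 31.0, 32.0], np.float64(0.0253), ((672.732177734375, -516.3651123046875), (53.248477935791016, 52.62100601196289), 83.74433135986328))
([297.0, 179.0], [113.0, 113.0, 112.0], np.float64(0.0227), ((390.7019348144531, -333.4071044921875), (99.78868865966797, 50.96348190307617), 47.70964813232422))
```

View pics/w2.png

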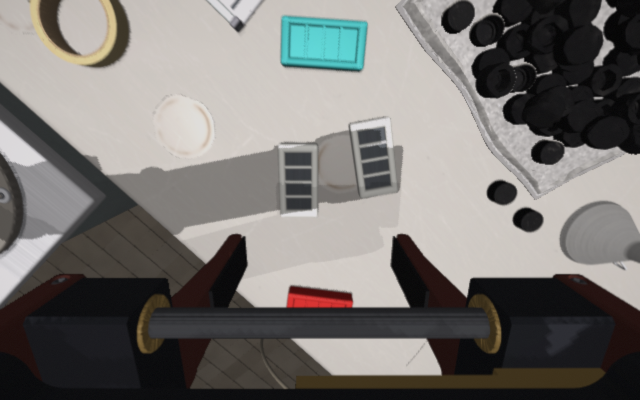

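Request:
{"name": "move_arm", "arguments": {"steps": [0,0,-10.1,0,0,0,-1,0,-9,0,0,0,0,-1,0,-9,0,0,0,0,-1,0,-9,0,0,0,0,-1,0,-9,0,0,0,0,-1,0,-9,0,0,0,0,-1,0,0,0,0,0,0,-1]}}

```text
t: 11.62
eef_pos: [0.4179, -0.3448, 0.2604]
ee_rot: [-3.136, 0.784, 1.02]
wrist_force: [-0.4, 0.8, 0.3]
finger_gap: 0.0877
grip_force: 0.0
```

Run:
```python
from h import *
s=state();print(s["joints"].round(3));M=R.from_euler("xyz",s["ee_rot"]).as_matrix();print(M.round(3))
print(todo((.5285,-.310,.096)))
```

```text
[ 0.259  0.374 -0.111  1.903  0.77   1.338 -0.775]
[[ 0.371  0.85  -0.374]
 [ 0.604 -0.527 -0.598]
 [-0.706 -0.004 -0.708]]
[178.1  76.4  54.3]
```

Request:
{"name": "move_arm", "arguments": {"steps": [0,0,0,30,12.7,9,-1,0,0,0,30,12.7,9,-1,0,0,0,30,12.7,9,-1,0,0,0,30,12.7,9,-1,0,0,0,30,12.7,9,-1,0,0,0,28,12.7,9,-1,0,0,0,0,0,0,-1,0,0,0,0,0,0,-1]}}

```text
t: 12.62
eef_pos: [0.5268, -0.3154, 0.0998]
ee_rot: [3.14, 0.784, 1.006]
wrist_force: [-0.5, 0.2, 0.0]
finger_gap: 0.088
grip_force: 0.0
```

Run:
```python
from cas import *
s=state();print(s["eef_pos"],s["joints"].round(3),todo((.491,-.370,.026)))
c=cap("wrist")
for o in cassettes(c):print(o)
```

```text
[ 0.52683434 -0.31539343  0.09984019] [ 0.178  0.728 -0.112  1.734  0.799  1.256 -0.972] [ 5.9 -1.2 98.4]
([225.0, 49.0], [38.0, 103.0, 103.0], np.float64(0.022), ((528.0692749023438, -232.10406494140625), (52.75648498535156, 100.0438461303711), 44.22842788696289))
([585.0, 99.0], [23.0, 23.0, 24.0], np.float64(0.0247), ((672.557373046875, -398.385986328125), (54.777347564697266, 198.8223876953125), 4.605759620666504))
([318.0, 196.0], [166.0, 165.0, 165.0], np.float64(0.0227), ((487.2481384277344, -376.7068786621094), (99.38126373291016, 52.09543991088867), 58.2230339050293))
([205.0, 203.0], [163.0, 163.0, 162.0], np.float64(0.0226), ((393.07818603515625, -332.80010986328125), (99.28206634521484, 51.4367790222168), 47.78850173950195))
```

Request:
{"name": "move_arm", "arguments": {"steps": [0,0,0,7,-1,20,-1,0,0,0,0,0,20,-1,0,0,0,0,0,20,-1,0,0,0,0,0,20,-1,0,0,0,0,0,18,-1,0,0,0,0,0,0,-1,0,0,0,0,0,0,1,0,0,0,0,0,0,1,0,0,0,0,0,0,1,0,0,0,0,0,0,1,0,0,0,0,0,0,1,0,0,0,0,0,0,1]}}

```text
t: 14.18
eef_pos: [0.4926, -0.368, 0.0246]
ee_rot: [3.141, 0.785, 1.009]
wrist_force: [1.5, 1.2, 2.7]
finger_gap: 0.0519
grip_force: 30.0
```

Request:
{"name": "move_arm", "arguments": {"steps": [0,0,0,-8,0,-8,1,0,0,0,-20,0,-20,1,0,0,0,-20,0,-20,1,0,0,0,-22,0,-22,1,0,0,0,-22,0,-22,1,0,10,0,0,0,0,1,0,10,0,0,0,0,1,0,10,0,0,0,0,1,0,10,0,0,0,0,1,0,10,0,0,0,0,1,0,10,0,0,0,0,1,0,10,0,0,0,0,1,0,10,0,0,0,0,1,0,10,0,0,0,0,1,0,0,0,0,0,0,1]}}

```text
t: 16.05
eef_pos: [0.4885, -0.3715, 0.151]
ee_rot: [-3.134, -0.785, 0.997]
wrist_force: [-0.8, -0.5, -1.3]
finger_gap: 0.0519
grip_force: 30.0
```

Run:
```python
from h import *
s=state();print(s["eef_pos"],s["joints"].round(3));M=R.from_euler("xyz",s["ee_rot"]).as_matrix();print(M.round(3))
# rotation needed to target: yaw bay (t = bay y), then +45 about y
T=R.from_euler("z",94.8,degrees=True)*R.from_euler("x",180,degrees=True)*R.from_euler("y",45,degrees=True)
print("rv",np.degrees((R.from_matrix(M).inv()*T).as_rotvec()).round(1))
c=cap("scene");save(c,"s4",(190,120,200,150),4)
```

```text
[ 0.48845136 -0.37147976  0.15098023] [ 1.343  0.769 -0.66   1.657 -0.368  1.063  0.436]
[[ 0.384  0.843  0.377]
 [ 0.594 -0.538  0.598]
 [ 0.707 -0.005 -0.707]]
rv [ 26.2  -0.1 -26.6]
```

View pics/s4.png

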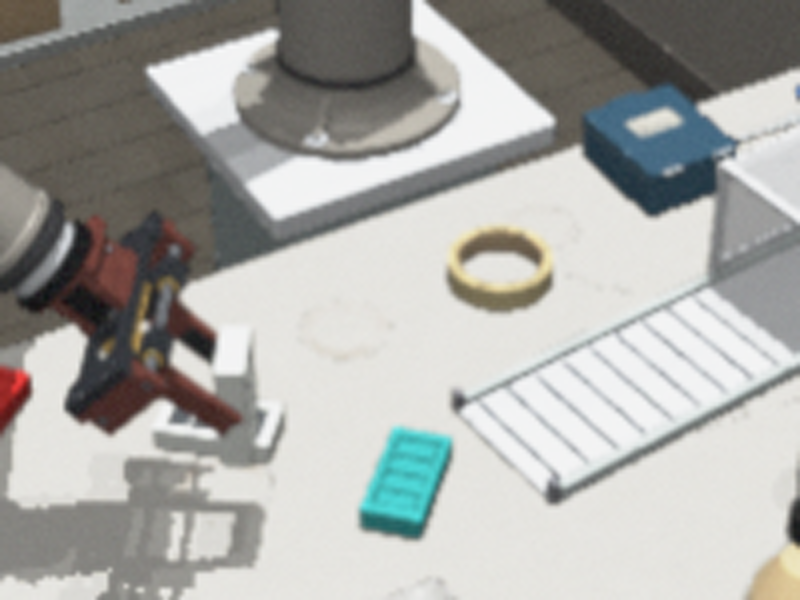

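Request:
{"name": "move_arm", "arguments": {"steps": [6.55,0,-6.65,0,0,0,1,6.55,0,-6.65,0,0,0,1,6.55,0,-6.65,0,0,0,1,6.55,0,-6.65,0,0,0,1,0,0,0,0,0,0,1]}}

```text
t: 16.73
eef_pos: [0.4959, -0.3648, 0.1564]
ee_rot: [3.132, -0.78, 1.674]
wrist_force: [-0.0, 0.0, -1.2]
finger_gap: 0.052
grip_force: 30.0
```

Run:
```python
from h import *
s=state();print(s["eef_pos"],s["ee_rot"],s["joints"].round(3))
print(todo((.5183,.0303,.13)))
```

```text
[ 0.4959104  -0.36477413  0.15637567] [ 3.13208503 -0.78041032  1.67363862] [ 1.153  0.918 -0.679  1.341 -0.076  1.53   0.676]
[259.1  60.  294.2]
```

10 rows.

Request:
{"name": "move_arm", "arguments": {"steps": [0,0,0,26,6,29.4,1,0,0,0,26,6,29.4,1,0,0,0,26,6,29.4,1,0,0,0,26,6,29.4,1,0,0,0,26,6,29.4,1,0,0,0,26,6,29.4,1,0,0,0,26,6,29.4,1,0,0,0,26,6,29.4,1,0,0,0,26,6,29.4,1,0,0,0,26,6,29.4,1,0,0,0,0,0,0,1,0,0,0,0,0,0,1]}}

```text
t: 18.23
eef_pos: [0.5166, 0.0266, 0.1303]
ee_rot: [3.135, -0.781, 1.664]
wrist_force: [0.9, -1.0, -1.3]
finger_gap: 0.052
grip_force: 30.0
```

```bash
cat > chk.py <<'E'
from h import *
O=np.array([.521,-.002]);X=np.array([.9965,.0837]);Y=np.array([-.0837,.9965])
def bayc(c):
    q=cloud(c).reshape(-1,3);return np.c_[(q[:,:2]-O)@X,(q[:,:2]-O)@Y,q[:,2]]
s=state();p=s["eef_pos"][:2]-O
M=R.from_euler("xyz",s["ee_rot"]);T=R.from_euler("z",94.8,degrees=True)*R.from_euler("x",180,degrees=True)*R.from_euler("y",45,degrees=True)
print("bay",p@X,p@Y,s["eef_pos"][2],"rv",np.degrees((M.inv()*T).as_rotvec()).round(2),s["joints"].round(2),s["finger_gap"])
E
python3 - <<'E'
from chk import *
print(todo((.5183,.0303,.070)))
c=cap("scene");save(c,"s5",(260,110,200,150),3); d=cap("side")
A=cv2.imread("pics/s5.png");B=cv2.resize(d["img"][120:270,280:450,::-1],None,fx=3,fy=3)
cv2.imwrite("pics/m5.png",cv2.resize(np.hstack([A,B]),None,fx=.7,fy=.7))
E
```

```text
bay -0.0019432436880943136 0.02888350273997543 0.13027057603888237 rv [-0.    0.26  0.37] [ 0.88  0.75 -0.87  1.91 -0.28  0.89  0.41] 0.05201056634717103
[-39.9   1.7  45.3]
```

View pics/m5.png

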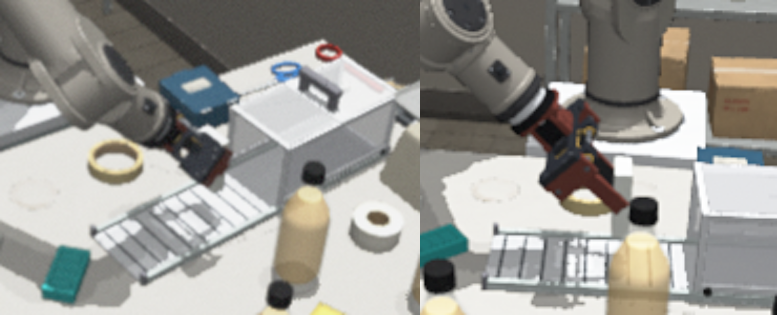

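Request:
{"name": "move_arm", "arguments": {"steps": [0,0,0,-10,0.5,11.2,1,0,0,0,-10,0.4,11.2,1,0,0,0,-10,0.4,11.2,1,0,0,0,-9.5,0.4,11,1,0,0,0,0,0,0,1,0,0,0,0,0,0,1]}}

```text
t: 19.08
eef_pos: [0.5183, 0.0312, 0.0702]
ee_rot: [3.136, -0.784, 1.665]
wrist_force: [-0.3, 0.2, -1.9]
finger_gap: 0.0519
grip_force: 30.0
```

Run:
```python
from chk import *
print(s["wrist_force"])
d=cap("side");save(d,"b6",(320,120,130,150),4)
```

```text
bay 0.00010696568775071074 0.03331858727126301 0.070172569846709 rv [-0.1   0.07  0.44] [ 0.84  0.85 -0.82  1.92 -0.24  0.8   0.44] 0.05188675071999748
[-0.33741338  0.15048688 -1.900158  ]
```

View pics/b6.png

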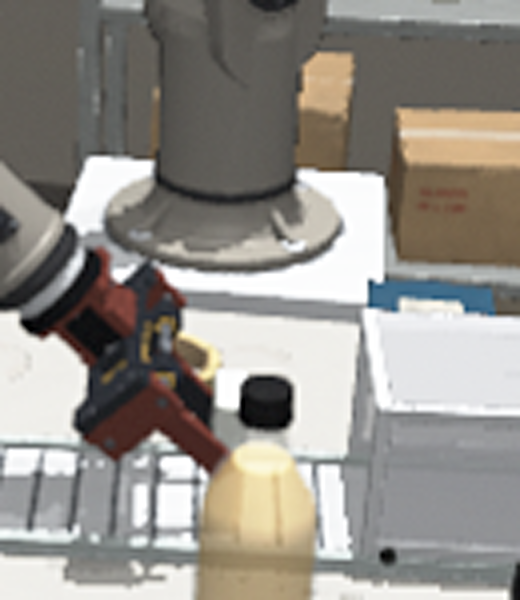

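Request:
{"name": "move_arm", "arguments": {"steps": [0,0,0,-0.7,0,0.7,1,0,0,0,0,0,0,1]}}

```text
t: 19.38
eef_pos: [0.5184, 0.031, 0.0696]
ee_rot: [3.135, -0.784, 1.666]
wrist_force: [-0.3, 1.2, -1.5]
finger_gap: 0.052
grip_force: 30.0
```

Request:
{"name": "move_arm", "arguments": {"steps": [0,0,0,-0.7,0,0.7,1,0,0,0,0,0,0,1]}}

```text
t: 19.62
eef_pos: [0.5185, 0.031, 0.0692]
ee_rot: [3.135, -0.784, 1.666]
wrist_force: [-1.1, -2.3, 5.3]
finger_gap: 0.0515
grip_force: 30.0
```

Request:
{"name": "move_arm", "arguments": {"steps": [0,0,0,-0.7,0,0.7,1,0,0,0,0,0,0,1]}}

```text
t: 19.88
eef_pos: [0.5186, 0.031, 0.0691]
ee_rot: [3.135, -0.785, 1.666]
wrist_force: [-3.6, -6.0, 14.2]
finger_gap: 0.0513
grip_force: 30.0
```

Request:
{"name": "move_arm", "arguments": {"steps": [0,0,0,0.7,0,-0.7,1,0,0,0,0,0,0,1,0,0,0,0,0,0,-0.2,0,0,0,0,0,0,-0.3,0,0,0,0,0,0,-0.6,0,0,0,0,0,0,-0.6,0,0,0,0,0,0,-0.6,0,0,0,0,0,0,-0.6]}}

```text
t: 20.88
eef_pos: [0.5185, 0.031, 0.0686]
ee_rot: [3.135, -0.784, 1.666]
wrist_force: [-0.4, 0.4, 0.7]
finger_gap: 0.0703
grip_force: 0.0
```

Run:
```python
from chk import *
print(s["wrist_force"],s["grip_force"])
for n in("scene","side","wrist"):
    l=bayc(cap(n));k=(l[:,2]>.1)&(l[:,2]<.114)&(abs(l[:,0])<.05)&(l[:,1]<.12)&(l[:,1]>-.0); q=l[k];print(n,len(q)); 
    if len(q)>10:print(np.median(q,0).round(4),cv2.minAreaRect(q[:,:2].astype(np.float32)*1000))
```

```text
bay 0.00023890151878804155 0.033096013769512385 0.06864898534103117 rv [-0.07  0.09  0.44] [ 0.84  0.85 -0.82  1.92 -0.24  0.8   0.44] 0.07025118907999552
[-0.44400161  0.37141804  0.71293298] 0.0
scene 51
[-0.0029  0.0433  0.1067] ((-0.4201927185058594, 46.036102294921875), (51.80960464477539, 23.46860122680664), 13.433177947998047)
side 104
[0.0059 0.039  0.1079] ((3.3158645629882812, 28.775928497314453), (53.17123031616211, 94.70996856689453), 87.89978790283203)
wrist 7752
[-1.000e-04  3.900e-02  1.083e-01] ((-0.3316535949707031, 31.731365203857422), (96.85431671142578, 50.704864501953125), 0.3987980782985687)
```

Request:
{"name": "move_arm", "arguments": {"steps": [0,0,0,0,0,-8,-0.6,0,0,0,0,0,-15,-0.6,0,0,0,0,0,-20,-0.6,0,0,0,0,0,-20,-0.6,0,0,0,0,0,-20,-1,0,0,0,0,0,-25,-1,0,0,0,0,0,-30,-1,0,0,0,0,0,0,-1]}}

```text
t: 22.02
eef_pos: [0.5282, -0.0686, 0.1677]
ee_rot: [3.131, -0.781, 1.664]
wrist_force: [-0.4, -0.5, 0.6]
finger_gap: 0.0877
grip_force: 0.0
```

Run:
```python
from chk import *
print(s["eef_pos"])
# side-face plane tilt & top
for n in("scene","wrist"):
    c=cap(n);l=bayc(c)
    if n=="wrist":save(c,"w7")
    k=(l[:,2]>.1035)&(l[:,2]<.114)&(abs(l[:,0])<.05)&(l[:,1]<.12)&(l[:,1]>-.0); q=l[k];print(n,len(q),np.median(q,0).round(4),cv2.minAreaRect(q[:,:2].astype(np.float32)*1000))
    k=(l[:,2]>.02)&(l[:,2]<.095)&(abs(l[:,0])<.02)&(l[:,1]<.045)&(l[:,1]>.02);q=l[k]
    if len(q)>30:print("face tilt dy/dz deg",np.degrees(np.arctan(np.polyfit(q[:,2],q[:,1],1)[0])),np.median(q[:,1]))
# target for the second pick rotation: yaw 47.8 tilt -45
T=R.from_euler("z",47.8,degrees=True)*R.from_euler("x",180,degrees=True)*R.from_euler("y",0,degrees=True)
print(np.degrees((M.inv()*T).as_rotvec()).round(1))
```

```text
bay 0.0016163182541796709 -0.06698632477332173 0.1676912478873115 rv [0.2  0.25 0.4 ] [ 0.98  0.73 -0.83  1.78 -0.25  1.1   0.45] 0.08768708357042725
[ 0.52821729 -0.06861539  0.16769125]
scene 62 [0.0005 0.0391 0.1071] ((-0.030736923217773438, 40.97877502441406), (49.38490295410156, 24.642181396484375), 2.2604410648345947)
face tilt dy/dz deg 0.3393449708708872 0.03481171467552745
wrist 1343 [-0.0004  0.0427  0.1084] ((-0.3466644287109375, 44.69209289550781), (51.87636184692383, 23.399208068847656), 0.5170811414718628)
face tilt dy/dz deg -0.08982783539228052 0.03737315916608833
[-18.  -42.3  44.8]
```

View pics/w7.png

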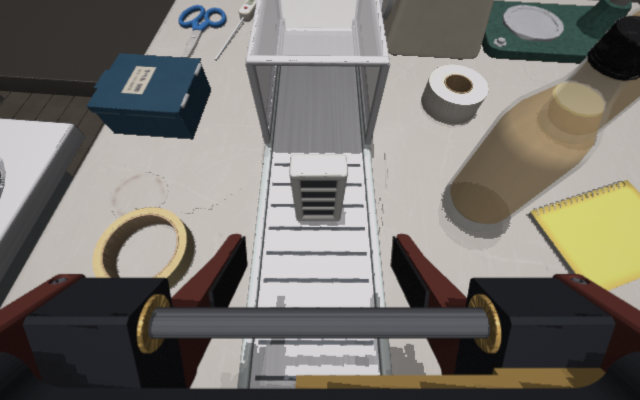

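Request:
{"name": "move_arm", "arguments": {"steps": [0,0,0,-20,0,-30,-1,0,0,0,-22,0,-28,-1,0,0,0,-24,0,-26,-1,0,0,0,-24,0,-24,-1,0,0,0,-24,0,-24,-1,-6.7,0,6.75,0,0,0,-1,-6.7,0,6.75,0,0,0,-1,-6.7,0,6.75,0,0,0,-1,-6.7,0,6.75,0,0,0,-1,-6.7,0,6.75,0,0,0,-1,0,-10,0,0,0,0,-1,0,-10,0,0,0,0,-1,0,-10,0,0,0,0,-1,0,-10,0,0,0,0,-1,0,-10,0,0,0,0,-1,0,-10,0,0,0,0,-1,0,-10,0,0,0,0,-1,0,-10,0,0,0,0,-1,0,-10,0,0,0,0,-1,0,0,0,0,0,0,-1]}}

```text
t: 24.62
eef_pos: [0.5427, -0.235, 0.1755]
ee_rot: [-3.134, 0.785, 0.843]
wrist_force: [0.1, -0.4, 0.2]
finger_gap: 0.0877
grip_force: 0.0
```

Run:
```python
from cas import *
s=state();M=R.from_euler("xyz",s["ee_rot"])
T=R.from_euler("z",47.8,degrees=True)*R.from_euler("x",180,degrees=True)*R.from_euler("y",-45,degrees=True)
print(s["joints"].round(2),np.degrees((M.inv()*T).as_rotvec()).round(1),todo((.4467,-.273,.097)))
for o in cassettes(cap("wrist")):print(o)
```

```text
[ 0.08  0.68 -0.11  1.61  0.61  1.49 -1.  ] [-0.1 -0.   0.4] [ -9.7 -45.5 121. ]
([547.0, 87.0], [27.0, 26.0, 27.0], np.float64(0.0249), ((672.4808959960938, -395.8320007324219), (191.2500457763672, 55.01594924926758), 89.99485778808594))
([304.0, 79.0], [64.0, 165.0, 165.0], np.float64(0.0222), ((527.8335571289062, -231.75), (53.584991455078125, 100.529296875), 43.90452575683594))
([284.0, 184.0], [172.0, 172.0, 172.0], np.float64(0.0226), ((392.92529296875, -332.4535827636719), (98.78327178955078, 51.961830139160156), 47.719566345214844))
```

Request:
{"name": "move_arm", "arguments": {"steps": [0,0,0,-2,-15,15,-1,0,0,0,-2,-15,20,-1,0,0,0,-2,-15,28,-1,0,0,0,-2,0,29,-1,0,0,0,-2,0,29,-1,0,0,0,0,0,0,-1,0,0,0,0,0,0,-1]}}

```text
t: 25.55
eef_pos: [0.4475, -0.2775, 0.1018]
ee_rot: [3.137, 0.781, 0.827]
wrist_force: [0.7, 0.3, -0.0]
finger_gap: 0.088
grip_force: 0.0
```

Run:
```python
from cas import *
s=state();print(s["joints"].round(2),s["ee_rot"])
for o in cassettes(cap("wrist"))[-2:]:
  print(o);p=np.array(o[3][0])/1000;print(todo((p[0]+.0067,p[1]+.0074,.025)))
```

```text
[ 0.15  0.67 -0.09  1.86  0.68  1.26 -1.11] [3.13718116 0.78139982 0.82694359]
([386.0, 34.0], [35.0, 95.0, 95.0], np.float64(0.0216), ((520.5446166992188, -238.97262573242188), (35.99279022216797, 100.98931884765625), 47.205787658691406))
[115.9  27.6  -6.7]
([315.0, 197.0], [164.0, 164.0, 164.0], np.float64(0.0227), ((392.1885986328125, -333.0749816894531), (101.2559814453125, 51.80106735229492), 47.75599670410156))
[  5.   -3.8 103.1]
```

Request:
{"name": "move_arm", "arguments": {"steps": [0,0,0,5,-3,20,-1,0,0,0,0,0,21,-1,0,0,0,0,0,21,-1,0,0,0,0,0,21,-1,0,0,0,0,0,19,-1,0,0,0,0,0,0,-1,0,0,0,0,0,0,1,0,0,0,0,0,0,1,0,0,0,0,0,0,1,0,0,0,0,0,0,1,0,0,0,0,0,0,1,0,0,0,0,0,0,1]}}

```text
t: 27.1
eef_pos: [0.399, -0.3259, 0.0252]
ee_rot: [3.139, 0.784, 0.829]
wrist_force: [2.1, 1.7, 3.1]
finger_gap: 0.0517
grip_force: 30.0
```

Request:
{"name": "move_arm", "arguments": {"steps": [0,0,0,-8,0,-8,1,0,0,0,-20,0,-20,1,0,0,0,-20,0,-20,1,0,0,0,-22,0,-22,1,0,0,0,-22,0,-22,1,0,0,0,0,30,0,1,0,0,0,0,35,0,1,0,10,0,0,0,0,1,0,10,0,0,0,0,1,0,10,0,0,0,0,1,0,10,0,0,0,0,1,0,10,0,0,0,0,1,0,10,0,0,0,0,1,0,10,0,0,0,0,1,0,10,0,0,0,0,1,0,10,0,0,0,0,1,0,0,0,0,0,0,1]}}

```text
t: 29.22
eef_pos: [0.4425, -0.3725, 0.1523]
ee_rot: [-3.137, -0.786, 0.82]
wrist_force: [0.2, 0.3, -2.0]
finger_gap: 0.0518
grip_force: 30.0
```

Run:
```python
from chk import *
```

```text
bay -0.10922574621408171 -0.3626779054591958 0.15233148198979224 rv [ 33.53  -0.12 -33.78] [ 1.42  0.67 -0.61  1.81 -0.51  0.95  0.49] 0.05179479931956135
```

Request:
{"name": "move_arm", "arguments": {"steps": [6.7,0,-6.75,0,0,0,1,6.7,0,-6.75,0,0,0,1,6.7,0,-6.75,0,0,0,1,6.7,0,-6.75,0,0,0,1,6.7,0,-6.75,0,0,0,1,0,0,0,0,0,0,1]}}

```text
t: 29.98
eef_pos: [0.4498, -0.3671, 0.1565]
ee_rot: [3.134, -0.78, 1.672]
wrist_force: [0.3, -0.3, -0.5]
finger_gap: 0.0516
grip_force: 30.0
```

Run:
```python
from chk import *
print(todo((.5259,-.0598,.13)))
```

```text
bay -0.10151359145068453 -0.3578421328130079 0.15654778442510375 rv [-0.26  0.29  0.7 ] [ 1.19  0.86 -0.62  1.43 -0.11  1.51  0.75] 0.0515872628176306
[193.2 105.  229.3]
```

Request:
{"name": "move_arm", "arguments": {"steps": [0,0,0.6,24,13,28.6,1,0,0,0,24,13,28.6,1,0,0,0,24,13,28.6,1,0,0,0,24,13,28.6,1,0,0,0,24,13,28.6,1,0,0,0,24,13,28.6,1,0,0,0,24,13,28.6,1,0,0,0,24,13,28.6,1,0,0,0,0,0,0,1,0,0,0,0,0,0,1]}}

```text
t: 31.22
eef_pos: [0.5247, -0.0656, 0.1286]
ee_rot: [-3.136, -0.781, 1.648]
wrist_force: [-0.5, -0.5, -1.0]
finger_gap: 0.0518
grip_force: 30.0
```

Run:
```python
from chk import *
print(todo((.5259,-.0598,.0705)))
l=bayc(cap("scene"));k=(l[:,2]>.1)&(l[:,2]<.25)&(abs(l[:,0])<.04)&(l[:,1]<-.0)&(l[:,1]>-.09);q=l[k];
if len(q):print(len(q),np.median(q,0))
```

```text
bay -0.0016323097369358346 -0.06365689286486917 0.12858823542886524 rv [-0.02  0.26 -0.27] [ 0.93  0.76 -0.76  1.8  -0.27  1.04  0.5 ] 0.05176929502284905
[-36.9   1.9  45.2]
121 [ 0.00565436 -0.05323238  0.16627721]
```

Request:
{"name": "move_arm", "arguments": {"steps": [0,0.2,0,-9.2,0.5,11.2,1,0,0,0,-9.2,0.4,11.2,1,0,0,0,-9.2,0.4,11.2,1,0,0,0,-9.2,0.4,11,1,0,0,0,0,0,0,1,0,0,0,0,0,0,1]}}

```text
t: 32.02
eef_pos: [0.5261, -0.0589, 0.0707]
ee_rot: [-3.138, -0.787, 1.651]
wrist_force: [-0.2, -0.5, -1.0]
finger_gap: 0.0516
grip_force: 30.0
```

Request:
{"name": "move_arm", "arguments": {"steps": [0,0,0,-0.7,0,0.7,1,0,0,0,0,0,0,1]}}

```text
t: 32.28
eef_pos: [0.5261, -0.059, 0.07]
ee_rot: [-3.138, -0.787, 1.651]
wrist_force: [0.6, 0.1, -1.4]
finger_gap: 0.0515
grip_force: 30.0
```

Request:
{"name": "move_arm", "arguments": {"steps": [0,0,0,-0.6,0,0.6,1,0,0,0,0,0,0,1]}}

```text
t: 32.52
eef_pos: [0.5261, -0.059, 0.0691]
ee_rot: [-3.138, -0.787, 1.651]
wrist_force: [0.1, -0.3, 0.0]
finger_gap: 0.0515
grip_force: 30.0
```

Request:
{"name": "move_arm", "arguments": {"steps": [0,0,0,-0.5,0,0.5,1,0,0,0,0,0,0,1]}}

```text
t: 32.78
eef_pos: [0.5261, -0.059, 0.0687]
ee_rot: [-3.138, -0.788, 1.651]
wrist_force: [-1.6, -1.3, 2.8]
finger_gap: 0.0517
grip_force: 30.0
```

Contact; release and retreat.

Request:
{"name": "move_arm", "arguments": {"steps": [0,0,0,0,0,0,-0.2,0,0,0,0,0,0,-0.3,0,0,0,0,0,0,-0.6,0,0,0,0,0,0,-0.6,0,0,0,0,0,0,-0.6,0,0,0,0,0,0,-0.6,0,0,0,0,0,-8,-0.6,0,0,0,0,0,-15,-0.6,0,0,0,0,0,-20,-0.6,0,0,0,0,0,-20,-0.6,0,0,0,0,0,-20,-1,0,0,0,0,0,-30,-1,0,0,0,0,0,-30,-1,0,0,0,0,0,-30,-1,0,0,0,0,0,0,-1]}}

```text
t: 34.65
eef_pos: [0.5376, -0.1838, 0.192]
ee_rot: [3.141, -0.784, 1.65]
wrist_force: [-0.9, -0.1, 0.0]
finger_gap: 0.088
grip_force: 0.0
```

Run:
```python
from chk import *
print(s["eef_pos"])
for n in("scene","wrist"):
    c=cap(n);l=bayc(c)
    if n=="wrist":save(c,"w8")
    for a in(-.09,.0):
        k=(l[:,2]>.1035)&(l[:,2]<.114)&(abs(l[:,0])<.05)&(l[:,1]<a+.09)&(l[:,1]>a); q=l[k];print(n,len(q),np.median(q,0).round(4),cv2.minAreaRect(q[:,:2].astype(np.float32)*1000))
```

```text
bay 0.0013647719930771657 -0.18253891341002818 0.19200905074576374 rv [ 0.19  0.07 -0.19] [ 1.02  0.76 -0.72  1.59 -0.23  1.31  0.54] 0.08797395557325106
[ 0.5376382  -0.18378253  0.19200905]
scene 79 [-0.0005 -0.0473  0.1086] ((-1.1448898315429688, -46.758060455322266), (28.016521453857422, 53.52184295654297), 82.56612396240234)
scene 64 [0.0036 0.0403 0.1071] ((3.3653182983398438, 38.39997863769531), (26.472448348999023, 47.780494689941406), 86.2493667602539)
wrist 1058 [-0.0002 -0.0461  0.1084] ((-0.4583873748779297, -44.28050994873047), (24.642715454101562, 51.654022216796875), 88.85586547851562)
wrist 733 [-0.0002  0.0418  0.1083] ((-0.19800567626953125, 43.930885314941406), (23.939855575561523, 51.4593620300293), 89.83738708496094)
```

View pics/w8.png

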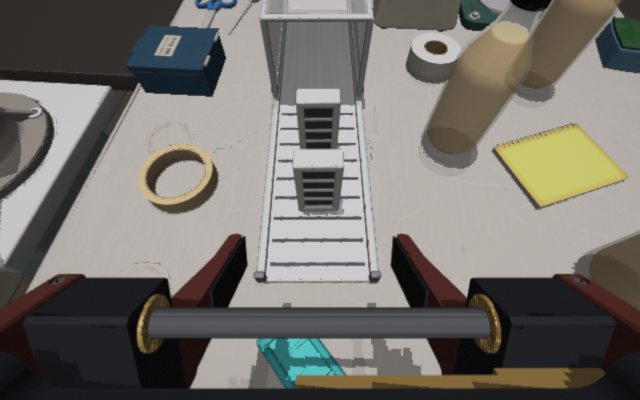

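Request:
{"name": "move_arm", "arguments": {"steps": [0,0,0,20,0,-20,-1,0,0,0,20,0,-20,-1,0,0,0,20,0,-20,-1,0,-9,0,0,0,0,-1,0,-9,0,0,0,0,-1,0,-9,0,0,0,0,-1,0,-9,0,0,0,0,-1,0,-9,0,0,0,0,-1,0,0,10,0,0,0,-1,0,0,10,0,0,0,-1,0,0,10,0,0,0,-1,0,0,10,0,0,0,-1,0,0,10,0,0,0,-1,0,0,10,0,0,0,-1,0,0,10,0,0,0,-1,0,0,10,0,0,0,-1,0,0,10,0,0,0,-1,0,0,0,0,0,0,-1]}}

```text
t: 37.0
eef_pos: [0.5361, -0.1801, 0.2742]
ee_rot: [-3.139, 0.005, 0.086]
wrist_force: [0.5, -0.4, -0.4]
finger_gap: 0.0878
grip_force: 0.0
```

Run:
```python
from h import *
s=state();print(s["joints"].round(2),todo((.4966,.280,.27)))
M=R.from_euler("xyz",s["ee_rot"]);T=R.from_euler("z",4.8,degrees=True)*R.from_euler("x",180,degrees=True)
print(np.degrees((M.inv()*T).as_rotvec()).round(1))
```

```text
[ 0.51  0.29 -0.36  1.76  0.11  1.11 -1.37] [ 3.000e-01 -4.617e+02  5.500e+00]
[-0.2  0.3  0.1]
```

Request:
{"name": "move_arm", "arguments": {"steps": [0,0,0,0,-42,0,-1,0,0,0,0,-42,0,-1,0,0,0,0,-42,0,-1,0,0,0,0,-42,0,-1,0,0,0,0,-42,0,-1,0,0,0,0,-42,0,-1,0,0,0,0,-42,0,-1,0,0,0,0,-42,0,-1,0,0,0,0,-42,0,-1,0,0,0,0,-42,0,-1,0,0,0,0,-42,0,-1,0,0,0,0,0,0,-1,0,0,0,0,0,0,-1]}}

```text
t: 38.62
eef_pos: [0.4982, 0.2786, 0.2756]
ee_rot: [-3.141, 0.004, 0.085]
wrist_force: [0.3, -0.6, 0.1]
finger_gap: 0.0874
grip_force: 0.0
```

Run:
```python
from h import *
s=state();print(s["joints"].round(2))
c=cap("wrist");P=cloud(c)
x,y,z=P[...,0],P[...,1],P[...,2]
m=(z>.178)&(z<.19)&(x>.42)&(x<.58)&(y>.2)&(y<.36)
q=P[m];r=cv2.minAreaRect(q[:,:2].astype(np.float32)*1000);print(len(q),r,todo((r[0][0]/1000,r[0][1]/1000,.173)))
```

```text
[-0.14  0.34 -0.6   1.74  0.2   1.13 -2.28]
2055 ((497.10028076171875, 272.63629150390625), (88.48318481445312, 17.847095489501953), 5.752758026123047) [ -1.6   5.2 102.7]
```

Request:
{"name": "move_arm", "arguments": {"steps": [0,0,0,-1.5,5,20,-1,0,0,0,0,0,20,-1,0,0,0,0,0,20,-1,0,0,0,0,0,21,-1,0,0,0,0,0,21,0.2,0,0,0,0,0,0,0.4,0,0,0,0,0,0,0.4,0,0,0,0,0,0,0.4,0,0,0,0,0,0,0.4]}}

```text
t: 39.8
eef_pos: [0.4976, 0.2744, 0.175]
ee_rot: [-3.139, 0.002, 0.083]
wrist_force: [-0.5, -0.1, 0.4]
finger_gap: 0.0408
grip_force: 0.0
```

Request:
{"name": "move_arm", "arguments": {"steps": [0,0,0,0,6,0,0.4,0,0,0,0,10,0,0.4,0,0,0,0,13,0,0.4,0,0,0,0,13,0,0.4,0,0,0,0,13,0,0.4,0,0,0,0,13,0,0.4,0,0,0,0,13,0,0.4,0,0,0,0,13,0,0.4,0,0,0,0,13,0,0.4,0,0,0,0,13,0,0.4,0,0,0,0,13,0,0.4,0,0,0,0,13,0,0.4,0,0,0,0,13,0,0.4,0,0,0,0,13,0,0.4,0,0,0,0,13,0,0.4,0,0,0,0,13,0,0.4,0,0,0,0,13,0,0.4,0,0,0,0,13,0,0.4,0,0,0,0,13,0,0.4,0,0,0,0,0,0,0.4]}}

```text
t: 42.3
eef_pos: [0.5164, 0.0361, 0.1734]
ee_rot: [-3.141, 0.004, 0.081]
wrist_force: [0.1, 0.0, 0.7]
finger_gap: 0.0265
grip_force: 0.0
```

Run:
```python
from chk import *
```

```text
bay -0.001426056497928483 0.038335255341885574 0.17336767261029035 rv [ 35.04  35.29 -85.2 ] [ 0.24  0.35 -0.52  1.97  0.22  0.88 -1.88] 0.026451986666198662
```

Request:
{"name": "move_arm", "arguments": {"steps": [0,0,0,0,6,0,0.4,0,0,0,0,6,0,0.4,0,0,0,0,6,0,0.4,0,0,0,0,4,0,0.4,0,0,0,0,3,0,0.4,0,0,0,0,3,0,0.4,0,0,0,0,2,0,0.4,0,0,0,0,0,0,0.4,0,0,0,0,0,0,0.4]}}

```text
t: 43.42
eef_pos: [0.5198, 0.0079, 0.174]
ee_rot: [-3.14, 0.002, 0.083]
wrist_force: [-0.1, -1.3, 0.1]
finger_gap: 0.0264
grip_force: 0.0
```

Request:
{"name": "move_arm", "arguments": {"steps": [0,0,0,0,2,0,0.4,0,0,0,0,2,0,0.4,0,0,0,0,0,0,0.4]}}

```text
t: 43.8
eef_pos: [0.5199, 0.004, 0.1739]
ee_rot: [-3.14, 0.002, 0.083]
wrist_force: [0.3, 0.4, -0.1]
finger_gap: 0.0264
grip_force: 0.4
```

Request:
{"name": "move_arm", "arguments": {"steps": [0,0,0,0,2,0,0.4,0,0,0,0,2,0,0.4,0,0,0,0,0,0,0.4]}}

```text
t: 44.18
eef_pos: [0.5199, -0.0002, 0.1736]
ee_rot: [-3.14, 0.003, 0.082]
wrist_force: [0.0, 1.3, 0.0]
finger_gap: 0.0259
grip_force: 0.3
```

Request:
{"name": "move_arm", "arguments": {"steps": [0,0,0,0,1.5,0,0.4,0,0,0,0,1,0,0.4,0,0,0,0,0,0,0.4]}}

```text
t: 44.55
eef_pos: [0.5201, -0.0025, 0.1737]
ee_rot: [-3.14, 0.003, 0.083]
wrist_force: [0.1, -0.1, 0.5]
finger_gap: 0.0263
grip_force: 0.4
```

Request:
{"name": "move_arm", "arguments": {"steps": [0,0,0,0,1.5,0,0.4,0,0,0,0,1,0,0.4,0,0,0,0,0,0,0.4]}}

```text
t: 44.92
eef_pos: [0.5203, -0.005, 0.1737]
ee_rot: [-3.14, 0.003, 0.083]
wrist_force: [-0.8, -0.1, -0.4]
finger_gap: 0.0269
grip_force: 0.4
```

Run:
```python
from chk import *
for n in("side","scene"):
    c=cap(n);l=bayc(c);k=(l[:,2]>.135)&(l[:,2]<.145)&(abs(l[:,0])<.1)&(l[:,1]>-.2)&(l[:,1]<.2);print(n,"roof y",np.percentile(l[k],[.5,1,5,95,99,99.5],axis=0).round(4)[:,1].tolist())
    save(c,"f_"+n,(270,140,150,115) if n=="scene" else (300,140,130,130),4)
A=cv2.imread("pics/f_scene.png");B=cv2.imread("pics/f_side.png");B=cv2.resize(B,(460,460));cv2.imwrite("pics/f.png",cv2.resize(np.hstack([A,B]),None,fx=.75,fy=.75))
```

```text
bay -0.0009773539580688407 -0.0029757106610894778 0.17365816098989492 rv [ 35.    35.22 -85.08] [ 0.31  0.35 -0.5   1.96  0.21  0.88 -1.79] 0.02686957569647634
side roof y [-0.1313, -0.1298, -0.1205, 0.1247, 0.1338, 0.1351]
scene roof y [-0.1357, -0.1351, -0.1268, 0.1198, 0.1315, 0.1328]
```

View pics/f.png

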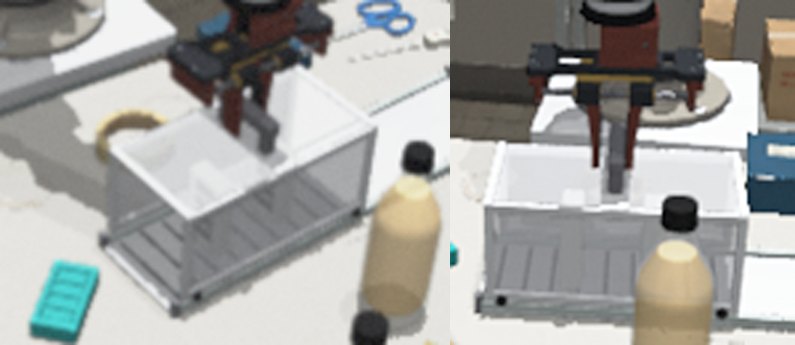

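Request:
{"name": "move_arm", "arguments": {"steps": [0,0,0,0,1.5,0,0.4,0,0,0,0,1.5,0,0.4,0,0,0,0,0,0,0.4]}}

```text
t: 45.4
eef_pos: [0.5206, -0.0081, 0.1737]
ee_rot: [-3.14, 0.003, 0.083]
wrist_force: [-0.3, 1.4, -0.1]
finger_gap: 0.026
grip_force: 0.4
```

Request:
{"name": "move_arm", "arguments": {"steps": [0,0,0,0,1.5,0,0.4,0,0,0,0,1.5,0,0.4,0,0,0,0,0,0,0.4]}}

```text
t: 45.78
eef_pos: [0.5208, -0.0111, 0.1737]
ee_rot: [-3.14, 0.003, 0.083]
wrist_force: [0.3, 1.2, -0.0]
finger_gap: 0.0264
grip_force: 0.3
```

Request:
{"name": "move_arm", "arguments": {"steps": [0,0,0,0,1.5,0,0.4,0,0,0,0,1.5,0,0.4,0,0,0,0,0,0,0.4]}}

```text
t: 46.15
eef_pos: [0.5209, -0.0116, 0.1736]
ee_rot: [-3.137, 0.003, 0.085]
wrist_force: [-1.2, 7.5, -0.7]
finger_gap: 0.0265
grip_force: 3.5
```

Request:
{"name": "move_arm", "arguments": {"steps": [0,0,0,0,-3,0,0.4,0,0,0,0,-1.5,0,0.4,0,0,0,0,0,0,0,0,0,0,0,0,0,-0.3,0,0,0,0,0,0,-0.6,0,0,0,0,0,0,-0.6,0,0,0,0,0,-15,-0.6,0,0,0,0,0,-25,-0.6,0,0,0,0,0,-30,-0.6,0,0,0,0,0,-30,-0.6,0,0,0,0,0,0,-0.6]}}

```text
t: 47.52
eef_pos: [0.5226, -0.0091, 0.277]
ee_rot: [-3.14, -0.003, 0.083]
wrist_force: [-0.2, 0.1, 0.1]
finger_gap: 0.0703
grip_force: 0.0
```

Run:
```python
from chk import *
c=cap("wrist");l=bayc(c);k=(l[:,2]>.178)&(l[:,2]<.19)&(abs(l[:,0])<.06)&(abs(l[:,1])<.04);q=l[k]
print(cv2.minAreaRect(q[:,:2].astype(np.float32)*1000))
a=cap("scene");save(c,"g1");
A=cv2.resize(cv2.imread("pics/g1.png"),(400,250));B=cv2.resize(a["img"][150:260,280:400,::-1],(400,367));cv2.imwrite("pics/g.png",np.hstack([cv2.copyMakeBorder(A,0,117,0,0,0),B]))
```

```text
bay 0.001029640567994474 -0.007227333541665856 0.27696789388271276 rv [ 35.26  34.98 -84.93] [ 0.35  0.23 -0.52  1.85  0.13  1.09 -1.71] 0.07032255251971087
((-1.2026786804199219, -4.130710601806641), (17.829975128173828, 89.12826538085938), 89.68852233886719)
```

View pics/g.png

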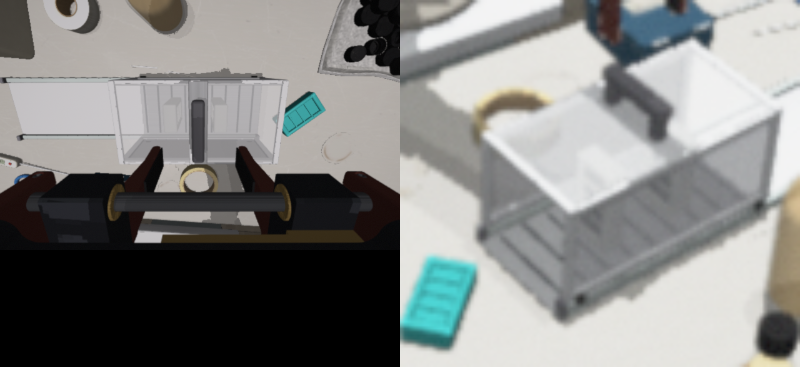

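```bash
python3 -c "
from cell import *
print(hand_in())"
```

```text
the job is handed in; nothing more can be done
None
```

I slid the guard fully open, stood the two cassettes present (the other two were not in the scene) on end in the bay about 88 mm apart, pushed the guard shut to its stop, and handed in at about 48 s with the bottle untouched; the hand-in returned no verdict.

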